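# Find and mark the tight spot on the test track

## Robot

A 7-joint arm with a two-finger parallel gripper is mounted at the origin on a cart in front of the work surface, level with it; the furniture and walls round the work are solid. World frame = base frame: x ahead of the robot, y to its left, z up, the work surface at z = 0. Lengths are in m, angles in degrees, forces in N, time in s.
With the tool pointing down it reaches from about 0.35 to 0.775 m from the base axis. Payload 3.1 kg.
Tool frame: the origin (TCP) lies at the very end of the fingers, on their centre line; the grasp point (between the pads) lies 19 mm behind it; z points along the fingers, y is the line along which they close (so a half turn about z gives the same grasp; the last joint's range is limited). The gripper opens to 85 mm and grips with 20 to 120 N. Pads are 22 mm wide; open, the fingers measure 114 mm over their backs; the gripper's body (76 mm by 85 mm) begins 54 mm behind the grasp point. The pads swing forward as they close: fully open they stand 13 mm farther back than shut.
Start: joints at [74.731, 17.813, 0.802, 86.603, -0.252, 75.585, -1.558], TCP at [0.123, -0.536, 0.231] pointing down, gripper open.
Joint ranges: [-154.91, 154.91], [-16.99, 109.72], [-72.82, 74.43], [7.12, 147.25], [-82.49, 262.49], [11.32, 116.49], [-174.64, 174.64]. Speed limits (degrees/s): [159.86, 159.86, 180, 180, 180, 180, 180].

## Interface

Orientations are given as a 3x3 rotation matrix whose columns are the frame's x, y, z axes.
In Python, from station import r, optics gives the robot as it stands.
- The arm moves only by the shell command python3 -m handwheel 'ROWS'. ROWS is JSON, a list of rows, each a list of 7 numbers: the shift along the tool's x, y, z in mm, then the turn, a rotation vector about the tool's x, y, z in rad, then the opening, from 0 (shut) to 1 (fully open). A call has 1 to 12 rows; each row is the pose to reach, as a shift and turn from the pose commanded when the call began, along the tool's axes at that moment; what a row does not reach only later rows make up. A row lasts 1/12 s, in which the tool goes at most 41.7 mm and 7.16 degrees, less where a joint would pass 70% of its speed; a pose out of reach is approached as far as the arm can. A call with a gripper value outside its range is refused whole. The fingers move at their own pace and stop on an object; the grip force is fixed at half the most. Time passes only in rows, so rows that repeat a pose let the fingers close. It gives the time, the measured TCP pose, the force, the opening and the grip force at its end, in the units of the state.
- r.state(): the state, without advancing time (a new reading comes with each control period).
- optics.camera(name): name is "scene" or "top" or "wrist"; returns the picture (400x640x3 uint8, red, green, blue); there is no depth.
- optics.get_calibration(name): a dict with "fx", "fy", "cx", "cy" (pixels), "R" (3x3) and "t" (3): a world point X has camera coordinates R X + t; the wrist camera has in their place "hand_eye" (4x4, takes a point from camera to tool coordinates, whose origin is the TCP and whose axes are the flange's). Camera axes: x right, y down, z forward; pixel columns grow to the right and rows downward; lengths in m; the calibration is good to about 2 mm. A picture is of the moment at which its call begins: read the wrist's pose just before it. get_calibration takes no time and is no camera call.
- r.close_job(): hands the job in; it is judged then, once.
The state is a dict: "t": time; "qpos": joint angles; "joint_vel": joint speeds; "joint_torque": joint torques, N m; "tool_pos": TCP position; "eef_rot": TCP orientation; "contact_force": force on the tool from outside, world axes, zero at the start; "torque": the same for the moment, N m; "gripper_width": finger opening in m; "gripper_force": force on a finger pad.
Only numpy, scipy, OpenCV 4.12 (cv2) and the standard library are available. Lean on these libraries where they do the work, as an engineer would, in place of code of your own. Each camera call takes 0.05 s, during which the arm holds its last target. There are 200 camera calls.

## Task

Somewhere along the test track on the raised board the goods wagon binds: slide the wagon gently to the left along its track until it clearly jams, without forcing it on, and let go of it there. While it sits jammed, stand the pocket tape measure crosswise (its long way pointing at the track) in the middle of the metal strip beside the track, level with the wagon's leading left end, to mark the spot. Then draw the wagon back about 4 cm so that it is free again, leaving the tape measure standing as the mark and the other things where they are.

Things in the scene. Friction and masses are not known exactly. Their poses are not given: they have to be found in the camera images.
- test_board: Plywood board on feet, top 34 mm above the table. Origin on the table; y runs along the track (left as seen by the robot), x across it, away from the robot; top spans x -200 to +50, y -182 to +182 mm. Track (40 wide, 11 high) along x = +26 mm, buffer stops at its ends 60 mm above the table. Flat metal strip (50 wide, flush, 340 long) beside the track along x = -32 mm.
- wagon (a joint): How far (m) the wagon has been slid left (the board's +y), 0 to 0.2. It is captive: it only slides, and stays where left. It runs with about 2 N of drag; in the tight place the drag climbs about 0.7 N per mm. The place differs each time and cannot be seen; it catches the wagon after 0.07 to 0.145 m.
- wagon_mid (a point): Centre of the green covered goods wagon with grey roof on the track: 34 mm wide across the track (grasp it there), 129 mm long along it. This point is 72 mm above the table; the roof 93 mm, the lower edge of the body 55 mm. Axes as the board's.
- wagon_front (a point): Middle of the wagon's leading (left, +y) end, 64.5 mm ahead of its centre. Axes as the board's.
- pinch (a joint): How far (m) the hidden sprung wedge in the board is pressed aside by the wagon: 0 while it is free. From 0.0015 (a pull of 5 to 6 N in all) the wagon is clearly jammed and stays so when let go; 10 N is a good firm jam; above 0.0075 (about 20 N) it has been forced. Grows 0.27 mm per mm of wagon travel; drawing back takes up to about 6 N.
- tape_mid (a point): Centre (24 mm above its base) of the yellow pocket tape measure that stands on its base on the bare near part of the board: 28 mm wide along its x (grasp it across this), 64 mm long along its y, 48 mm high.
- pocket_tape: The same tape measure; origin at the centre of its underside. 0.14 kg.
- tape_roll: Bystander on the near part of the board: yellow roll of insulating tape lying flat, 65 mm across, 19 mm high, origin at the centre of its underside.
- spool_blue: Bystander on the near part of the board: spool of blue wire, 57 mm across, 52 mm high, origin at the centre of its underside.
There are look-alikes about, which are no part of the job. Leave any red look-alike of the pocket_tape alone.

How it is judged:
By the outcome, as a careful person would: the job done as asked, in the order asked, and still so for the second after the job is handed in, with the robot touching nothing.
It also fails if it takes over 67 s, if anything falls off the work surface, if the arm or the gripper's body presses on something with over 40 N, if the wrist force passes 120 N, or if a joint passes its speed limit or range.

## Working session

There is one attempt and no reset: what is moved stays moved. The work goes in short steps, Python scripts to look and compute and a shell command to move; the robot and the scene stay as the last step left them, time stands still between calls to the robot, and variables do not carry over. Pictures are saved under pics/ and viewed, at most 10 in all, crops included, and the job is handed in when it is done.

```bash
ls; mkdir -p pics; python3 - <<'E'
from station import r, optics
import cv2,numpy as np
s=r.state();print({k:np.round(v,3).tolist() for k,v in s.items()})
for n in("scene","top"):
    cv2.imwrite(f"pics/{n}0.png",optics.camera(n)[:,:,::-1]);c=optics.get_calibration(n);print(n,c)
print(optics.get_calibration("wrist"))
E
```

```text
pics
{'t': 0.0, 'qpos': [74.729, 17.86, 0.802, 86.69, -0.254, 75.584, -1.559], 'joint_vel': [-0.069, 0.002, 0.044, 0.114, 0.094, -0.008, 0.004], 'joint_torque': [0.001, -37.991, 0.146, -23.059, 0.012, 0.014, 0.0], 'tool_pos': [0.122, -0.535, 0.23], 'eef_rot': [[0.975, 0.223, -0.001], [0.223, -0.975, 0.002], [-0.0, -0.002, -1.0]], 'contact_force': [0.452, 0.05, -0.751], 'torque': [0.044, -0.04, 0.031], 'gripper_force': 0.0, 'gripper_width': 0.085}
scene {'fx': 485.3655198073139, 'fy': 485.3655198073139, 'cx': 317.7073968275693, 'cy': 201.17374530167157, 'R': array([[-0.59404722, -0.80442426,  0.00308286],
       [-0.59220647,  0.43472958, -0.67845537],
       [ 0.54442575, -0.40486021, -0.73463515]]), 't': array([0.16583971, 0.46567247, 1.17390945])}
top {'fx': 459.7866760834071, 'fy': 459.7866760834071, 'cx': 324.7150685225681, 'cy': 191.92879766284784, 'R': array([[ 0.02865902, -0.99953244, -0.0106564 ],
       [-0.99136499, -0.02705688, -0.12830975],
       [ 0.12796142,  0.01424161, -0.99167689]]), 't': array([-0.18549007,  0.57390287,  1.26921552])}
{'fx': 335.92701268892273, 'fy': 335.92701268892273, 'cx': 317.79089778515, 'cy': 198.91215030599017, 'hand_eye': array([[ 1.68759714e-04, -9.58732281e-01, -2.84310367e-01,
         7.16086360e-02],
       [ 9.99999905e-01,  4.74283055e-05,  4.33641064e-04,
        -9.39547109e-04],
       [-4.02261328e-04, -2.84310413e-01,  9.58732198e-01,
        -1.42496188e-01],
       [ 0.00000000e+00,  0.00000000e+00,  0.00000000e+00,
         1.00000000e+00]])}
```

View pics/scene0.png

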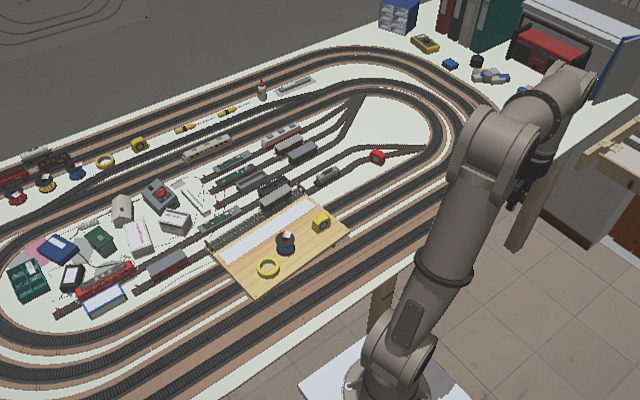

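View pics/top0.png

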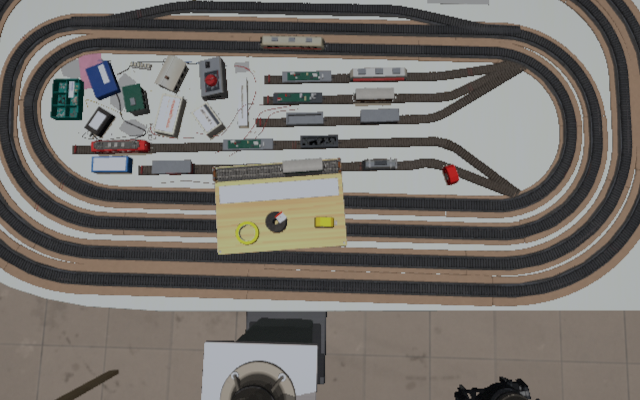

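The scene view shows the board with wagon, spool, roll and yellow tape. In the top view: wagon roof at (303,166), strip at (280,190), spool (277,221), roll (247,233), yellow tape (324,222), red look-alike (451,174). I'll enlarge the top view.

```bash
cat > h.py <<'E'
from station import r, optics
import numpy as np, cv2
def ray(name,uv,z,s=None):
    c=optics.get_calibration(name); d=np.array([(uv[0]-c['cx'])/c['fx'],(uv[1]-c['cy'])/c['fy'],1])
    if name=='wrist':
        H=c['hand_eye'];R=np.array(s['eef_rot'])@H[:3,:3];o=np.array(s['eef_rot'])@H[:3,3]+s['tool_pos']
    else: R=c['R'].T;o=-R@c['t']
    d=R@d; return o+d*(z-o[2])/d[2]
E
python3 - <<'E'
from h import *
im=cv2.imread('pics/top0.png')[130:270,200:360]
cv2.imwrite('pics/top0c.png',cv2.resize(im,None,fx=4.25,fy=4.25,interpolation=cv2.INTER_CUBIC)[:600])
for n,uv,z in [('wag',(303,166),.093),('tape',(324,222),.082),('nl',(218,252),.034),('nr',(346,247),.034),('fr',(340,160),.034),('spool',(277,221),.086),('roll',(247,233),.053)]: print(n,ray('top',uv,z).round(3))
E
```

```text
wag [ 0.641 -0.109  0.093]
tape [ 0.491 -0.17   0.082]
nl [0.401 0.125 0.034]
nr [ 0.425 -0.233  0.034]
fr [ 0.673 -0.211  0.034]
spool [ 0.489 -0.043  0.086]
roll [0.456 0.043 0.053]
```

View pics/top0c.png

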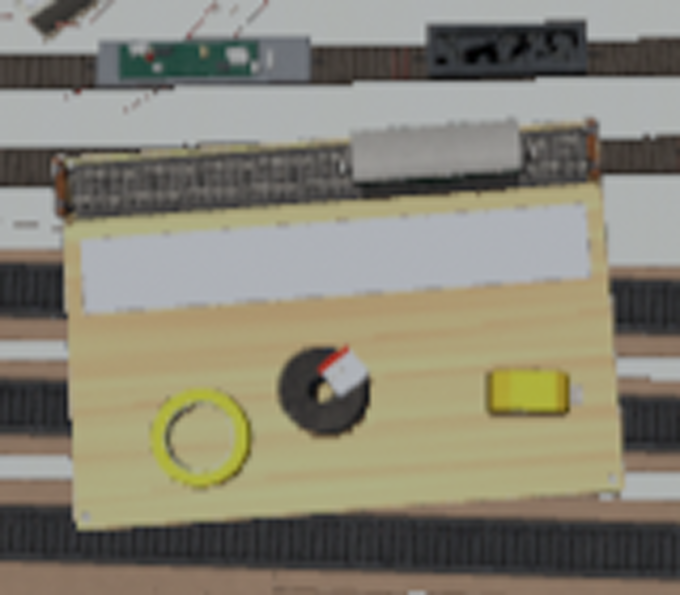

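The enlarged crop shows strip corners at crop (82,240), (590,205), (590,278), (85,313). The near board corners are (75,530) and (622,490), the wagon roof spans (352,133) to (522,172), and the tape is centred at (528,391), long way along the track.

```bash
python3 - <<'E'
from h import *
f=lambda p,z:ray('top',(p[0]/4.25+200-.38,p[1]/4.25+130-.38),z)
C=optics.get_calibration('top');print('cam',(-C['R'].T@C['t']).round(3))
px=[(82,240),(590,205),(590,278),(85,313),(75,530),(622,490)]
b=np.array([(-7,170),(-7,-170),(-57,-170),(-57,170),(-200,182),(-200,-182)])/1000
w=np.array([f(p,.034)[:2] for p in px])
bc,wc=b.mean(0),w.mean(0);H=(b-bc).T@(w-wc);U,S,V=np.linalg.svd(H);R=V.T@U.T;o=wc-R@bc
print('yaw',np.degrees(np.arctan2(R[1,0],R[0,0])),'o',o,'res mm',((b@R.T+o-w)*1e3).round(1).tolist())
np.savez('board.npz',R=R,o=o)
tb=lambda p:((R.T@(p[:2]-o))*1e3).round(1)
for p in [(352,133),(518,121),(524,172),(358,183)]: print('roof',tb(f(p,.093)))
for p in [(488,370),(568,370),(568,413),(488,413),(528,391)]: print('tape',f(p,.082).round(4),tb(f(p,.082)))
for p in [(325,392)]: print('spool',f(p,.086).round(4),tb(f(p,.086)))
for p in [(200,438)]: print('roll',tb(f(p,.053)))
print('world of wagon mid at board (26,y):',[ (o+R@np.array([.026,y])).round(4) for y in(-.08,-.07,-.06)])
E
```

```text
cam [ 0.412 -0.188  1.33 ]
yaw 5.510936316169872 o [ 0.61161669 -0.03508975] res mm [[0.6, 0.4], [0.3, 2.4], [-0.1, -1.2], [0.0, 0.4], [0.3, 0.4], [-1.2, -2.3]]
roof [ 40.6 -20.8]
roof [  41.  -128.1]
roof [   7.4 -129.8]
roof [  7.7 -22.9]
tape [ 0.5043 -0.144   0.082 ] [-117.3  -98.1]
tape [ 0.5058 -0.1952  0.082 ] [-120.8 -149.2]
tape [ 0.4783 -0.1959  0.082 ] [-148.1 -147.3]
tape [ 0.4769 -0.1449  0.082 ] [-144.7  -96.4]
tape [ 0.4916 -0.17    0.082 ] [-132.4 -122.8]
spool [ 0.4871 -0.0407  0.086 ] [-124.5    6.3]
roll [-146.5   93.2]
world of wagon mid at board (26,y): [array([ 0.6452, -0.1122]), array([ 0.6442, -0.1023]), array([ 0.6433, -0.0923])]
```

```bash
cat >> h.py <<'E'
def go(p,yaw):
    "shift (mm, tool axes) and turn rotvec to bring TCP to p, tool x at world yaw (deg), pointing down"
    from scipy.spatial.transform import Rotation as Ro
    s=r.state();R0=np.array(s['eef_rot']);a=np.radians(yaw);x=np.array([np.cos(a),np.sin(a),0]);z=np.array([0,0,-1.]);T=np.c_[x,np.cross(z,x),z]
    return (R0.T@(np.array(p)-s['tool_pos'])*1e3).round(1),Ro.from_matrix(R0.T@T).as_rotvec().round(4)
E
python3 -c "
from h import *
print(*go([.6447,-.1073,.25],95.5))"
```

```text
[ 604.6 -301.   -19.1] [-0.0019 -0.0015 -1.4419]
```

```bash
python3 -m handwheel '[[605,-301,-19,0,0,-1.442,1],[605,-301,-19,0,0,-1.442,1],[605,-301,-19,0,0,-1.442,1],[605,-301,-19,0,0,-1.442,1],[605,-301,-19,0,0,-1.442,1],[605,-301,-19,0,0,-1.442,1],[605,-301,-19,0,0,-1.442,1],[605,-301,-19,0,0,-1.442,1],[605,-301,-19,0,0,-1.442,1],[605,-301,-19,0,0,-1.442,1],[605,-301,-19,0,0,-1.442,1],[605,-301,-19,0,0,-1.442,1]]'; python3 -c "
from h import *
print(*go([.6447,-.1073,.25],95.5))"
```

```text
t: 1.1
tool_pos: [0.5101, -0.218, 0.2451]
eef_rot: [[-0.101, 0.995, -0.001], [0.995, 0.101, 0.0], [0.0, -0.001, -1.0]]
contact_force: [0.6, -0.4, -0.2]
gripper_width: 0.0856
gripper_force: 0.0
[ 96.5 145.1  -5. ] [-0.0007 -0.0001  0.0049]
```

```bash
python3 -m handwheel '[[96,145,-5,0,0,0.005,1],[96,145,-5,0,0,0.005,1],[96,145,-5,0,0,0.005,1],[96,145,-5,0,0,0.005,1],[96,145,-5,0,0,0.005,1],[96,145,-5,0,0,0.005,1],[96,145,-5,0,0,0.005,1],[96,145,-5,0,0,0.005,1]]'; python3 -c "
from h import *
print(*go([.6447,-.1073,.25],95.5))
s=r.state();im=optics.camera('wrist')
import json;json.dump({k:np.array(s[k]).tolist() for k in('tool_pos','eef_rot')},open('w1.json','w'))
cv2.imwrite('pics/w1.png',im[:,:,::-1])"
```

```text
t: 1.77
tool_pos: [0.6433, -0.1122, 0.25]
eef_rot: [[-0.088, 0.996, -0.002], [0.996, 0.088, -0.002], [-0.002, -0.002, -1.0]]
contact_force: [0.1, -0.4, -0.6]
gripper_width: 0.0856
gripper_force: 0.0
[ 4.7  1.8 -0. ] [-0.0017  0.0018 -0.0075]
```

View pics/w1.png

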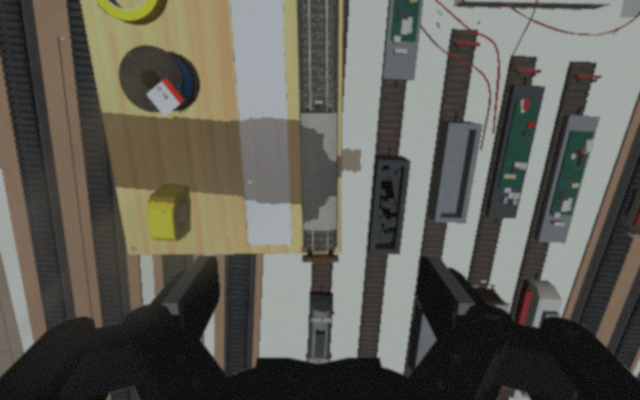

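The wrist view shows the roof spanning columns 301–338 and rows 113–232. The strip's near-end corners are (249,244) and (291,246), the board's right-end corners (128,254) and (341,253), and the tape is at (168,212).

```bash
python3 - <<'E'
from h import *
import json
s=json.load(open('w1.json'));B=np.load('board.npz');R,o=B['R'],B['o']
for n,uv,z in [('roof',(301.5,113),.093),('roof',(337,113),.093),('roof',(303,232),.093),('roof',(337,232),.093),('strip r -57 -170',(249,244),.034),('strip -7 -170',(291,246),.034),('board -200 -182',(128,254),.034),('board 50 -182',(341,253),.034),('board 50 y',(343,0),.034),('strip -7 y',(284,0),.034),('tape tl',(150,191),.082),('tape tr',(178,185),.082),('tape br',(178,238),.082),('tape bl',(150,239),.082)]:
    p=ray('wrist',uv,z,s);print(n,p[:2].round(4),(R.T@(p[:2]-o)*1e3).round(1))
E
python3 - <<'E'
import cv2
im=cv2.imread('pics/w1.png')[90:270,110:350];cv2.imwrite('pics/w1c.png',cv2.resize(im,None,fx=3.3,fy=3.3,interpolation=cv2.INTER_CUBIC))
E
```

```text
roof [ 0.6228 -0.0524] [  9.4 -18.3]
roof [ 0.6533 -0.0496] [ 40.1 -18.5]
roof [ 0.6325 -0.1625] [   8.5 -128.9]
roof [ 0.6649 -0.1596] [  41.1 -129.1]
strip r -57 -170 [ 0.5705 -0.2074] [ -57.5 -167.5]
strip -7 -170 [ 0.6192 -0.2056] [  -8.9 -170.4]
board -200 -182 [ 0.4295 -0.2328] [-200.2 -179.3]
board 50 -182 [ 0.678  -0.2093] [  49.4 -179.7]
board 50 y [0.6515 0.0518] [48.  82.7]
strip -7 y [0.5959 0.0469] [-7.8 83.1]
tape tl [ 0.4831 -0.138 ] [-137.8  -90.1]
tape tr [ 0.51   -0.1296] [-110.2  -84.4]
tape br [ 0.5083 -0.1846] [-117.2 -138.9]
tape bl [ 0.4804 -0.1882] [-145.3 -139.8]
```

View pics/w1c.png

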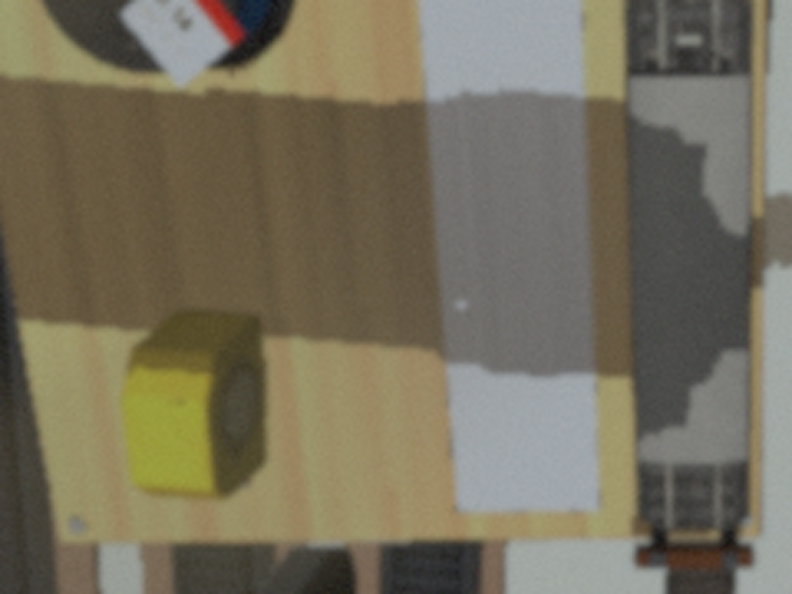

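The enlarged crop shows the roof ending at crop rows 73 and 462, and the tape's flat top at columns 130–213, down to row 490. Both match the estimates, so I'm going to grasp the wagon.

```bash
cat >> h.py <<'E'
B=np.load('board.npz');BR,BO=B['R'],B['o']
def bw(x,y,z): return [*(BO+BR@np.array([x,y])/1e3),z]
def wb(p): return (BR.T@(np.array(p[:2])-BO)*1e3).round(1)
E
python3 -c "
from h import *
print(bw(26,-74,.052),*go(bw(26,-74,.052),95.5))"
```

```text
[np.float64(0.6446031616961114), np.float64(-0.10625078535424065), 0.052] [  6.6   2.2 198.3] [-0.0012  0.0019 -0.0083]
```

```bash
python3 -m handwheel '[[0,0,40,0,0,0,0.7],[0,0,80,0,0,0,0.7],[0,0,110,0,0,0,0.7],[0,0,110,0,0,0,0.7],[0,0,110,0,0,0,0.7]]'; python3 -c "
from h import *
print(*go(bw(26,-74,.052),95.5))"
```

```text
t: 2.23
tool_pos: [0.6423, -0.1121, 0.1393]
eef_rot: [[-0.088, 0.996, -0.004], [0.996, 0.088, -0.001], [-0.0, -0.004, -1.0]]
contact_force: [1.1, -0.5, 1.1]
gripper_width: 0.0601
gripper_force: 0.0
[ 5.6  3.2 87.3] [-0.0042  0.0004 -0.0076]
```

```bash
python3 -m handwheel '[[6,3,5,-0.004,0,-0.008,0.7],[6,3,25,-0.004,0,-0.008,0.7],[6,3,50,-0.004,0,-0.008,0.7],[6,3,75,-0.004,0,-0.008,0.7],[6,3,87,-0.004,0,-0.008,0.7],[6,3,87,-0.004,0,-0.008,0.7],[6,3,87,-0.004,0,-0.008,0.7]]'; python3 -c "
from h import *
print(*go(bw(26,-74,.052),95.5))"
```

```text
t: 2.82
tool_pos: [0.648, -0.1036, 0.0549]
eef_rot: [[-0.099, 0.995, 0.006], [0.995, 0.099, 0.0], [-0.0, 0.006, -1.0]]
contact_force: [-0.1, 0.3, 0.9]
gripper_width: 0.0601
gripper_force: 0.0
[-2.3 -3.6  2.9] [0.0064 0.0003 0.0031]
```

```bash
python3 -m handwheel '[[-1,-2,2,0.003,0,0,0.7],[-1,-3,2,0.005,0,0,0.7],[-1,-3,2,0.005,0,0,0.3],[-1,-3,2,0.005,0,0,0.2],[-1,-3,2,0.005,0,0,0.2],[-1,-3,2,0.005,0,0,0.2],[-1,-3,2,0.005,0,0,0.2],[-1,-3,2,0.005,0,0,0.2],[-1,-3,2,0.005,0,0,0.2]]'; python3 -c "
from h import *
s=r.state();print(*go(bw(26,-74,.052),95.5),wb(s['tool_pos']))"
```

```text
t: 3.57
tool_pos: [0.6437, -0.1052, 0.0526]
eef_rot: [[-0.099, 0.995, -0.001], [0.995, 0.099, -0.001], [-0.001, -0.001, -1.0]]
contact_force: [-4.2, 0.5, 5.1]
gripper_width: 0.0324
gripper_force: 61.3
[-1.2  0.8  0.6] [-0.0013  0.0007  0.0029] [ 25.2 -72.8]
```

```bash
python3 -m handwheel '[[3,0,0,0,0,0,0.2],[7,0,0,0,0,0,0.2],[11,0,0,0,0,0,0.2],[15,0,0,0,0,0,0.2],[19,0,0,0,0,0,0.2],[23,0,0,0,0,0,0.2],[27,0,0,0,0,0,0.2],[31,0,0,0,0,0,0.2],[35,0,0,0,0,0,0.2],[38,0,0,0,0,0,0.2],[40,0,0,0,0,0,0.2],[40,0,0,0,0,0,0.2]]'; cat > f.py <<'E'
from h import *
s=r.state();f=np.array(s['contact_force']);print('board pos',wb(s['tool_pos']),'F board',(BR.T@f[:2]).round(1),round(s['t'],1))
E
python3 f.py
```

```text
t: 4.57
tool_pos: [0.6398, -0.0659, 0.0526]
eef_rot: [[-0.099, 0.995, -0.001], [0.995, 0.099, -0.002], [-0.002, -0.001, -1.0]]
contact_force: [-3.2, -0.7, 6.4]
gripper_width: 0.0325
gripper_force: 61.4
board pos [ 25.1 -33.4] F board [-3.3 -0.4] 4.6
```

```bash
for i in 1; do python3 -m handwheel '[[3,0,0,0,0,0,0.2],[6,0,0,0,0,0,0.2],[9,0,0,0,0,0,0.2],[12,0,0,0,0,0,0.2],[15,0,0,0,0,0,0.2],[18,0,0,0,0,0,0.2]]' >/dev/null; python3 f.py; done
```

```text
board pos [ 25.  -16.3] F board [-3.1 -2.9] 5.1
```

```bash
python3 -m handwheel '[[2,0,0,0,0,0,0.2],[4,0,0,0,0,0,0.2],[6,0,0,0,0,0,0.2]]' >/dev/null; python3 f.py;python3 -m handwheel '[[2,0,0,0,0,0,0.2],[4,0,0,0,0,0,0.2],[6,0,0,0,0,0,0.2]]' >/dev/null; python3 f.py
```

```text
board pos [ 25.  -10.3] F board [-3.1 -2.2] 5.3
board pos [25.  -5.8] F board [-3.4 -4.6] 5.6
```

```bash
python3 -m handwheel '[[1.5,0,0,0,0,0,0.2],[3,0,0,0,0,0,0.2],[4,0,0,0,0,0,0.2]]' >/dev/null; python3 f.py
```

```text
board pos [25.  -3.5] F board [-2.5 -6.2] 5.8
```

```bash
python3 -m handwheel '[[1.5,0,0,0,0,0,0.2],[3,0,0,0,0,0,0.2],[4,0,0,0,0,0,0.2]]' >/dev/null; python3 f.py
```

```text
board pos [24.9 -1.1] F board [-2.9 -8.3] 6.1
```

```bash
python3 -m handwheel '[[1.5,0,0,0,0,0,0.2],[3,0,0,0,0,0,0.2],[3.5,0,0,0,0,0,0.2]]' >/dev/null; python3 f.py
```

```text
board pos [24.9  1. ] F board [-2.9 -9.3] 6.3
```

```bash
python3 -m handwheel '[[0,0,0,0,0,0,0.2],[0,0,0,0,0,0,0.7],[0,0,0,0,0,0,0.7],[0,0,0,0,0,0,0.7],[0,0,0,0,0,0,0.7],[0,0,-10,0,0,0,0.7],[0,0,-45,0,0,0,0.7],[0,0,-80,0,0,0,0.7],[0,0,-120,0,0,0,0.7],[0,0,-120,0,0,0,0.7],[0,0,-120,0,0,0,0.7]]'; python3 f.py; python3 -c "
from h import *
s=r.state();im=optics.camera('wrist')
import json;json.dump({k:np.array(s[k]).tolist() for k in('tool_pos','eef_rot')},open('w2.json','w'))
cv2.imwrite('pics/w2.png',im[:,:,::-1])"
```

```text
t: 7.23
tool_pos: [0.6385, -0.0226, 0.176]
eef_rot: [[-0.1, 0.995, 0.008], [0.995, 0.1, 0.001], [-0.0, 0.008, -1.0]]
contact_force: [0.7, 0.4, -0.3]
gripper_width: 0.0597
gripper_force: 0.0
board pos [28.   9.8] F board [0.7 0.3] 7.2
```

View pics/w2.png

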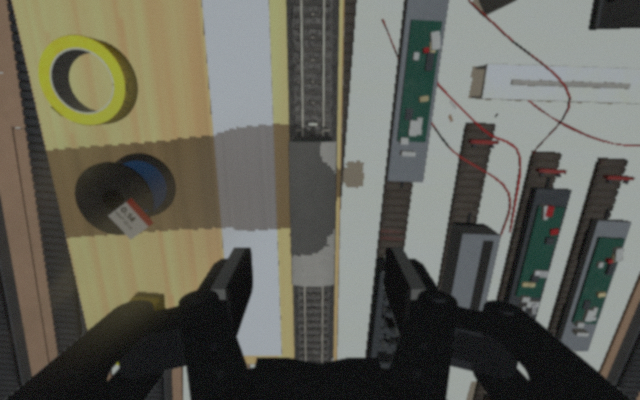

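The roof now spans rows 141–287, and the coupling in front of it is around (313,127).

```bash
python3 - <<'E'
from h import *
import json
s=json.load(open('w2.json'))
for n,uv,z in [('roof front',(313,141),.093),('roof rear',(313,287),.093),('coupl@55',(313,122),.055),('coupl@60',(313,122),.06)]: print(n,wb(ray('wrist',uv,z,s)))
im=optics.camera('top')[:,:,::-1];cv2.imwrite('pics/top1.png',cv2.resize(im[150:260,205:355],None,fx=5,fy=5,interpolation=cv2.INTER_CUBIC))
w=cv2.imread('pics/w2.png')[90:310,270:360];cv2.imwrite('pics/w2c.png',cv2.resize(w,None,fx=2.6,fy=2.6,interpolation=cv2.INTER_CUBIC))
E
```

```text
roof front [24.4 56.2]
roof rear [ 24.4 -53.8]
coupl@55 [24.2 66.2]
coupl@60 [24.2 66.5]
```

View pics/w2c.png

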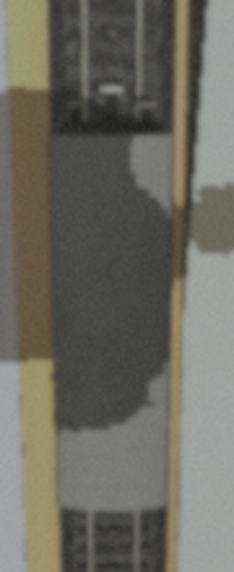

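View pics/top1.png

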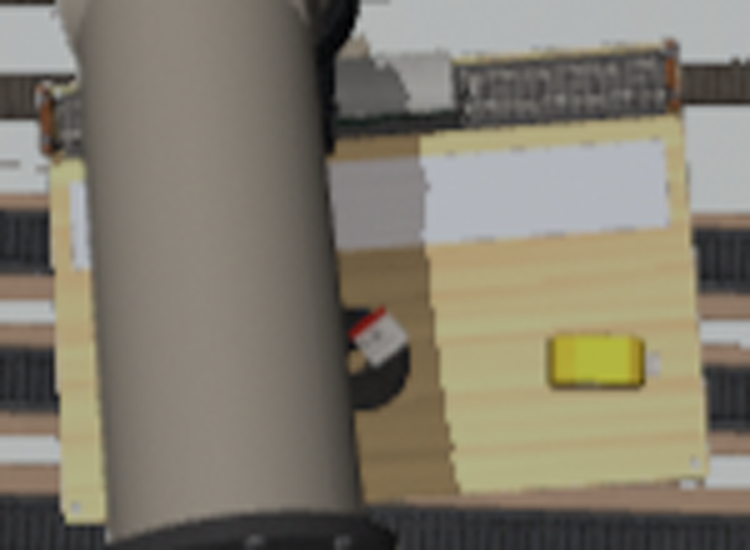

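The w2 crop confirms the roof end, with the coupling/buffers just ahead of it. The top view (arm in the way on the left) shows the tape unmoved at crop (595,361), with a hook at its right end. I put the wagon front at board y ≈ 64. Now the tape.

```bash
python3 -c "
from h import *
print(*go([.4925,-.172,.15],91.7), bw(-32,64,.05))"
```

```text
[-133.5 -157.2   21.6] [-0.0012  0.      0.0701] [np.float64(0.5736183112739922), np.float64(0.025541289561322338), 0.05]
```

```bash
python3 -m handwheel '[[-33,-39,0,0,0,0.02,0.8],[-67,-78,5,0,0,0.04,0.8],[-100,-118,10,0,0,0.06,0.8],[-133,-157,20,0,0,0.07,0.8],[-133,-157,20,0,0,0.07,0.8],[-133,-157,20,0,0,0.07,0.8],[-133,-157,20,0,0,0.07,0.8]]'; python3 -c "
from h import *
print(*go([.4925,-.172,.045],91.7))"
```

```text
t: 7.92
tool_pos: [0.489, -0.1747, 0.1493]
eef_rot: [[-0.022, 1.0, -0.007], [1.0, 0.022, -0.0], [0.0, -0.007, -1.0]]
contact_force: [-0.3, -0.0, -0.1]
gripper_width: 0.0684
gripper_force: 0.0
[  2.7   4.3 104.3] [-0.0068 -0.0001 -0.0075]
```

```bash
python3 -m handwheel '[[1,2,30,-0.005,0,-0.007,0.8],[2,3,60,-0.005,0,-0.007,0.8],[2,3,90,-0.005,0,-0.007,0.8],[2,3,100,-0.005,0,-0.007,0.8],[2,3,104,-0.005,0,-0.007,0.8],[2,3,104,-0.005,0,-0.007,0.8]]'; python3 -c "
from h import *
print(*go([.4925,-.172,.045],91.7))"
```

```text
t: 8.42
tool_pos: [0.4957, -0.1684, 0.0468]
eef_rot: [[-0.038, 0.999, 0.002], [0.999, 0.038, 0.002], [0.001, 0.003, -1.0]]
contact_force: [0.1, 0.8, 0.0]
gripper_width: 0.0681
gripper_force: 0.0
[-3.4 -3.4  1.8] [ 0.0025 -0.0014  0.008 ]
```

```bash
python3 -m handwheel '[[-2,-2,1,0,0,0,0.8],[-2,-2,1,0,0,0,0.8]]' | head -2; python3 -c "
from h import *
print(*go([.4925,-.172,.045],91.7))"
```

```text
t: 8.58
tool_pos: [0.495, -0.1724, 0.048]
[ 0.5 -2.5  2.9] [0.0066 0.0015 0.0062]
```

```bash
python3 -m handwheel '[[0,-1,1,0,0,0,0.2],[0,-1,1,0,0,0,0.1],[0,-1,1,0,0,0,0.1],[0,-1,1,0,0,0,0.1],[0,-1,1,0,0,0,0.1],[0,-1,1,0,0,0,0.1],[0,-1,1,0,0,0,0.1],[0,-1,1,0,0,0,0.1],[0,-1,1,0,0,0,0.1]]'; python3 f.py
```

```text
t: 9.33
tool_pos: [0.4933, -0.1721, 0.0462]
eef_rot: [[-0.036, 0.999, 0.005], [0.999, 0.036, -0.001], [-0.001, 0.005, -1.0]]
contact_force: [-0.4, -0.1, 5.0]
gripper_width: 0.0252
gripper_force: 59.4
board pos [-130.9 -125. ] F board [-0.4 -0. ] 9.3
```

```bash
python3 -m handwheel '[[0,0,-10,0,0,0,0.1],[0,0,-40,0,0,0,0.1],[0,0,-80,0,0,0,0.1],[0,0,-80,0,0,0,0.1],[0,0,-80,0,0,0,0.1]]'; python3 -c "
from h import *
p=bw(-32,64,.127);print(p,*go(p,5.5))"
```

```text
t: 9.75
tool_pos: [0.4945, -0.172, 0.1281]
eef_rot: [[-0.036, 0.999, 0.01], [0.999, 0.036, -0.002], [-0.002, 0.01, -1.0]]
contact_force: [-0.5, 0.0, -1.7]
gripper_width: 0.0253
gripper_force: 59.1
[np.float64(0.5736183112739922), np.float64(0.025541289561322338), 0.127] [194.6  86.2   1.5] [ 0.0093 -0.0054  1.511 ]
```

```bash
python3 -m handwheel '[[16,7,0,0,0,0.12,0.1],[32,14,0,0,0,0.25,0.1],[49,22,0,0,0,0.37,0.1],[65,29,0,0,0,0.5,0.1],[81,36,0,0,0,0.62,0.1],[97,43,0,0,0,0.74,0.1],[113,50,0,0,0,0.86,0.1],[130,58,0,0,0,0.98,0.1],[146,65,0,0,0,1.1,0.1],[162,72,0,0,0,1.22,0.1],[178,79,0,0,0,1.34,0.1],[194,86,0,0.005,-0.003,1.46,0.1]]';python3 -m handwheel '[[0,0,0,0,0,0.051,0.1],[0,0,0,0,0,0.051,0.1],[0,0,0,0,0,0.051,0.1]]'; python3 -c "
from h import *
p=bw(-32,64,.0462);print(*go(p,5.5))"
```

```text
t: 10.75
tool_pos: [0.5698, 0.026, 0.1238]
eef_rot: [[0.99, 0.141, -0.006], [0.141, -0.99, 0.001], [-0.006, -0.001, -1.0]]
contact_force: [0.6, 0.3, -1.3]
gripper_width: 0.0253
gripper_force: 59.0
t: 11.0
tool_pos: [0.5701, 0.0248, 0.1242]
eef_rot: [[0.995, 0.097, -0.005], [0.097, -0.995, -0.0], [-0.005, -0.0, -1.0]]
contact_force: [-0.4, 0.0, -0.5]
gripper_width: 0.0254
gripper_force: 59.0
[ 4.  -0.4 78. ] [-0.0003  0.0048  0.0016]
```

```bash
python3 -m handwheel '[[1,0,20,0,0.004,0,0.1],[2,0,45,0,0.004,0,0.1],[3,0,62,0,0.004,0,0.1],[3,0,68,0,0.004,0,0.1],[3,0,68,0,0.004,0,0.1],[3,0,68,0,0.004,0,0.1],[3,0,68,0,0.004,0,0.1]]'; python3 -c "
from h import *
p=bw(-32,64,.0462);print(*go(p,5.5))"
```

```text
t: 11.58
tool_pos: [0.5753, 0.0253, 0.059]
eef_rot: [[0.995, 0.095, 0.005], [0.095, -0.995, 0.001], [0.005, -0.001, -1.0]]
contact_force: [0.4, 0.4, -0.3]
gripper_width: 0.0254
gripper_force: 59.0
[-1.7 -0.4 12.8] [-0.0008 -0.0052 -0.0004]
```

```bash
python3 -m handwheel '[[-1,0,5,0,-0.005,0,0.1],[-1,0,9,0,-0.005,0,0.1],[-1,0,11,0,-0.005,0,0.1],[-1,0,11,0,-0.005,0,0.1]]'; python3 -c "
from h import *
p=bw(-32,64,.0462);print(*go(p,5.5))
import json
s=r.state();im=optics.camera('wrist');json.dump({k:np.array(s[k]).tolist() for k in('tool_pos','eef_rot')},open('w3.json','w'))
cv2.imwrite('pics/w3.png',im[:,:,::-1])"
```

```text
t: 11.92
tool_pos: [0.5732, 0.0255, 0.0465]
eef_rot: [[0.995, 0.096, -0.003], [0.096, -0.995, 0.001], [-0.002, -0.001, -1.0]]
contact_force: [0.3, -0.0, -1.4]
gripper_width: 0.0252
gripper_force: 59.2
[ 0.4 -0.   0.3] [-0.0009  0.0025 -0.    ]
```

View pics/w3.png

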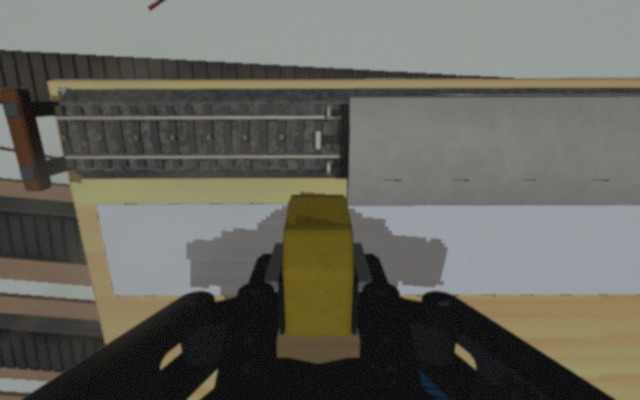

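The tape is held on the strip with its centre at column ~319. The wagon's roof end is at column 349, and its buffers end at columns ~326 (rows 112 and 170).

```bash
python3 - <<'E'
from h import *
import json
s=json.load(open('w3.json'))
for n,uv,z in [('roof front',(349,150),.093),('buffer',(326,112),.06),('buffer',(326,170),.06),('coupler',(315,140),.058),('tape far top L',(291,196),.070),('tape far top R',(347,196),.070),('tape near L',(284,333),.082),('tape near R',(354,333),.082),('strip end -7,170',(98,206),.034),('strip -57,170',(113,296),.034),('board 50,182',(50,81),.034)]:
    print(n,wb(ray('wrist',uv,z,s)))
E
```

```text
roof front [25.3 55.8]
buffer [34.6 61.7]
buffer [12.7 61.5]
coupler [24.  65.8]
tape far top L [ 5.  74.6]
tape far top R [ 5. 54.]
tape near L [-45.3  77.5]
tape near R [-45.3  51.1]
strip end -7,170 [-10.5 171.2]
strip -57,170 [-60.3 172.6]
board 50,182 [ 46.7 181.4]
```

```bash
python3 -m handwheel '[[0,0,0.5,0,0,0,0.1],[0,0,0.5,0,0,0,0.2],[0,0,0.5,0,0,0,0.4],[0,0,0.5,0,0,0,0.7],[0,0,0,0,0,0,0.8],[0,0,0,0,0,0,0.8],[0,0,-10,0,0,0,0.8],[0,0,-40,0,0,0,0.8],[0,0,-80,0,0,0,0.8],[0,0,-115,0,0,0,0.8],[0,0,-115,0,0,0,0.8],[0,0,-115,0,0,0,0.8]]'; python3 -c "
from h import *
p=bw(26,-30,.16);print(*go(p,95.5))"
```

```text
t: 12.97
tool_pos: [0.576, 0.0258, 0.1658]
eef_rot: [[0.995, 0.096, 0.006], [0.096, -0.995, 0.001], [0.006, -0.001, -1.0]]
contact_force: [-1.0, -0.1, -0.8]
gripper_width: 0.0684
gripper_force: 0.0
[55.6 94.   6.1] [ 0.004  -0.005  -1.5709]
```

```bash
python3 -m handwheel '[[5,8,0,0,0,-0.12,0.7],[10,15,0,0,0,-0.25,0.7],[15,22,0,0,0,-0.37,0.7],[20,29,0,0,0,-0.5,0.7],[25,36,0,0,0,-0.62,0.7],[30,43,0,0,0,-0.74,0.7],[35,50,0,0,0,-0.87,0.7],[40,56,0,0,0,-0.99,0.7],[45,63,0,0,0,-1.11,0.7],[50,70,0,0,0,-1.23,0.7],[55,75,0,0,0,-1.35,0.7],[55,75,0,0,0,-1.47,0.7]]' >/dev/null;python3 -m handwheel '[[0,0,0,0,0,-0.1,0.7],[0,0,0,0,0,-0.1,0.7],[0,0,0,0,0,-0.1,0.7]]'; python3 -c "
from h import *
p=bw(26,-10,.053);print(*go(p,95.5))"
```

```text
t: 14.22
tool_pos: [0.6347, -0.044, 0.1605]
eef_rot: [[-0.092, 0.996, -0.005], [0.996, 0.092, 0.001], [0.002, -0.004, -1.0]]
contact_force: [0.0, -0.3, 0.9]
gripper_width: 0.0601
gripper_force: 0.0
[  0.9   4.3 107.4] [-0.0045 -0.0015 -0.0034]
```

```bash
python3 -m handwheel '[[1,3,20,-0.004,0,-0.003,0.7],[1,3,40,-0.004,0,-0.003,0.7],[1,3,50,-0.004,0,-0.003,0.7],[1,3,50,-0.004,0,-0.003,0.7],[1,3,50,-0.004,0,-0.003,0.7]]'; python3 -c "
from h import *
p=bw(25.5,-10,.053);print(*go(p,95.5))"
```

```text
t: 14.63
tool_pos: [0.6377, -0.0427, 0.111]
eef_rot: [[-0.097, 0.995, -0.0], [0.995, 0.097, 0.001], [0.001, 0.0, -1.0]]
contact_force: [-0.2, -0.8, 0.4]
gripper_width: 0.0603
gripper_force: 0.0
[ 0.   0.2 58. ] [ 0.0001 -0.001   0.0013]
```

```bash
python3 -m handwheel '[[0,0,20,0,0,0,0.7],[0,0,40,0,0,0,0.7],[0,0,55,0,0,0,0.7],[0,0,57,0,0,0,0.7],[0,0,57,0,0,0,0.7],[0,0,57,0,0,0,0.7]]'; python3 -c "
from h import *
p=bw(25.5,-10,.053);print(*go(p,95.5))"
```

```text
t: 15.13
tool_pos: [0.6397, -0.0424, 0.0563]
eef_rot: [[-0.098, 0.995, 0.005], [0.995, 0.098, 0.001], [0.001, 0.005, -1.0]]
contact_force: [1.1, 1.0, 0.8]
gripper_width: 0.0597
gripper_force: 0.0
[ 0.  -1.8  3.3] [ 0.0047 -0.0008  0.0017]
```

```bash
python3 -m handwheel '[[0,-2,2,0.004,0,0,0.5],[0,-2,2,0.004,0,0,0.2],[0,-2,2,0.004,0,0,0.2],[0,-2,2,0.004,0,0,0.2],[0,-2,2,0.004,0,0,0.2],[0,-2,2,0.004,0,0,0.2],[0,-2,2,0.004,0,0,0.2],[0,-2,2,0.004,0,0,0.2]]'; python3 f.py
```

```text
t: 15.8
tool_pos: [0.6374, -0.0428, 0.054]
eef_rot: [[-0.098, 0.995, 0.0], [0.995, 0.098, 0.001], [0.001, 0.0, -1.0]]
contact_force: [-0.1, -0.1, 5.3]
gripper_width: 0.0322
gripper_force: 61.0
board pos [ 24.9 -10.1] F board [-0.1 -0.1] 15.8
```

```bash
python3 -m handwheel '[[-3,0,0,0,0,0,0.2],[-7,0,0,0,0,0,0.2],[-11,0,0,0,0,0,0.2],[-15,0,0,0,0,0,0.2],[-19,0,0,0,0,0,0.2],[-23,0,0,0,0,0,0.2],[-27,0,0,0,0,0,0.2],[-31,0,0,0,0,0,0.2],[-35,0,0,0,0,0,0.2],[-38,0,0,0,0,0,0.2],[-40,0,0,0,0,0,0.2],[-41,0,0,0,0,0,0.2]]'>/dev/null; python3 f.py
```

```text
board pos [ 25.1 -49.9] F board [-0.6  1.5] 16.8
```

```bash
python3 -m handwheel '[[0,0,0,0,0,0,0.2],[0,0,0,0,0,0,0.2]]' >/dev/null; python3 f.py
```

```text
board pos [ 25.  -50.1] F board [-0.3  2.7] 17.0
```

```bash
python3 -m handwheel '[[0,0,0,0,0,0,0.4],[0,0,0,0,0,0,0.7],[0,0,0,0,0,0,0.7],[0,0,0,0,0,0,0.7],[0,0,-10,0,0,0,0.7],[0,0,-40,0,0,0,0.7],[0,0,-80,0,0,0,0.7],[0,0,-115,0,0,0,0.7],[-30,0,-130,0,0,0,0.7],[-70,0,-150,0,0,0,0.7],[-110,0,-150,0,0,0,0.7],[-150,0,-150,0,0,0,0.7]]';python3 -m handwheel '[[-40,0,0,0,0,0,0.7],[-80,0,0,0,0,0,0.7],[-80,0,0,0,0,0,0.7],[-80,0,0,0,0,0,0.7]]'; python3 -c "
from h import *
im=optics.camera('top')[:,:,::-1];cv2.imwrite('pics/top2.png',cv2.resize(im[150:260,205:355],None,fx=5,fy=5,interpolation=cv2.INTER_CUBIC))"
```

```text
t: 17.97
tool_pos: [0.6567, -0.2343, 0.2061]
eef_rot: [[-0.099, 0.995, 0.003], [0.995, 0.099, -0.001], [-0.001, 0.003, -1.0]]
contact_force: [0.7, -0.8, -0.3]
gripper_width: 0.0599
gripper_force: 0.0
t: 18.3
tool_pos: [0.6619, -0.3174, 0.2014]
eef_rot: [[-0.091, 0.996, -0.004], [0.996, 0.091, -0.001], [-0.0, -0.004, -1.0]]
contact_force: [0.8, 1.7, -0.0]
gripper_width: 0.0601
gripper_force: 0.0
```

View pics/top2.png

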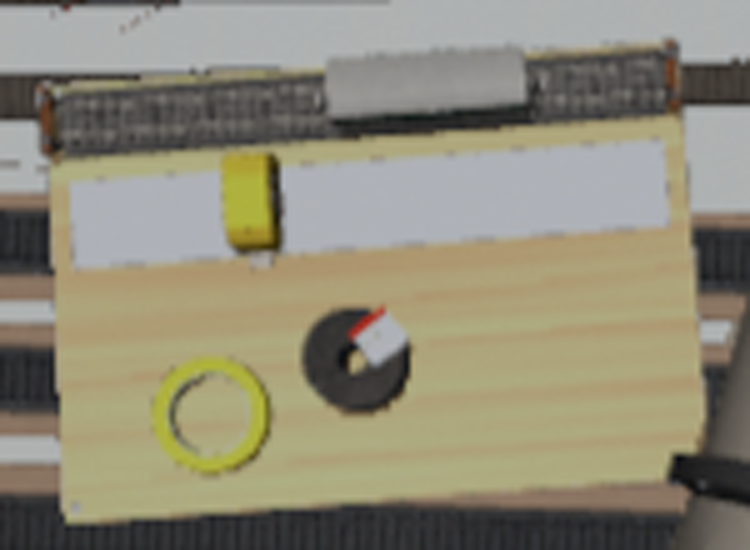

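The top view shows the tape standing crosswise on the strip at crop (247,200), with its hook at row 262. The wagon has been drawn back, and the spool and roll are undisturbed. I'll check the tape's position numerically.

```bash
python3 - <<'E'
from h import *
f=lambda u,v,z:wb(ray('top',(u/5+205-.4,v/5+150-.4),z))
for n,u,v,z in [('far',250,153,.078),('near',247,248,.075),('hook',262,265,.045),('L',223,200,.082),('R',272,200,.082),('roofL',328,88,.093),('roofR',527,75,.093)]: print(n,f(u,v,z))
E
```

```text
far [-5.1 60.3]
near [-57.3  64.9]
hook [-63.8  61.7]
L [-30.8  75.7]
R [-32.6  48.9]
roofL [25.4 13.6]
roofR [ 25.1 -95.5]
```

```bash
python3 -c "
from station import r
print(r.close_job())"
```

```text
the job is handed in; nothing more can be done
None
```

I jammed the wagon at about 10 N, let go of it there, and stood the tape measure crosswise mid-strip within about 2 mm of its leading end; I then drew the wagon back 40 mm until it was free and handed the job in after about 18 s, with no verdict returned.

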